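Unload the sample carousel

TASK

Unload the autosampler beside the photometer: slide its transport lock all the way to the released end before turning anything, then turn the carousel by its bar so that each tall sample jar comes to the gap in the wire guard, lift it out there and stand it upright on the rubber mat. Leave the squat standard jar in its compartment, turn it to the middle of the gap when all the sample jars are out, and last of all slide the lock all the way back. Disturb nothing else on the bench.

Things in the scene. Friction and masses are not known exactly. Their poses are not given: they have to be found in the camera images.
- sampler_axis (a point): The autosampler (fixed): grey base plate 18 mm thick. The point lies on the bench plane, on the carousel's upright axis; from it the plate runs 175 mm to +x, -x and +y and 285 mm to -y. Its -x axis points to the gap in the guard (front, roughly towards the robot).
- gap (a point): Middle of the gap in the wire guard: 104 mm in front of the carousel's axis, 140 mm above the bench. Steel wires (6 mm) lie level at that height over the rest of the carousel, from 60 to 160 mm radius, with posts at 160 mm radius; the gap reaches 60 degrees to either side of the front. Jars do not pass between the wires: they come out upward through the gap only.
- rotor (a joint): Angle of the carousel (rad), counter-clockwise from above; turns two turns either way, friction 0.12 N m and a little drag, stays where left. Aluminium dish, outer radius 150 mm; floor 30 mm, wall top 53 mm above the bench; hub of 62 mm radius. Four compartments 85 mm wide between straight walls, also 53 mm high: at 0 they lie along the autosampler's -x, +x, -y and +y axes. Jars can shift 11 mm.
- turn_bar (a point): Centre of the black turning bar above the carousel's hub, on the axis: 50 mm long, 14 mm thick, 40 mm high, from 150 to 190 mm above the bench. Its x axis is the carousel's; the bar's length lies at 45 degrees (counter-clockwise) from that axis, so between two compartments. Pinch it across its 14 mm and turn.
- rotor_rim (a point): A point on the carousel's rim (148 mm from the axis, 53 mm above the bench), at the front when joint rotor reads 0.
- lock (a joint): Transport lock slide (m): 0 = locked, end stop nearest the robot; 0.08 = released, the far end stop. It slides along the autosampler's +x axis with 1.5 N of friction and stays where it is left.
- lock_grip (a point): Centre of the lock's black upright grip on the blue console at the -y side of the autosampler: 40 mm long along the slide, 14 mm thick across it, 42 mm high, from 30 to 72 mm above the bench. Axes as the autosampler's. Locked it is at x = -100, y = -235 mm from the autosampler's axis, released at x = -20.
- jar1_mid (a point): Tall sample jar 1: white plastic, grey cap, heavy steel foot, straight-sided, 62 mm across, 72 mm high, 0.14 to 0.28 kg. The point is its centre, half-way up; z is its own axis. Two or three of the three jars are there, each standing in a carousel compartment, about 104 mm from the axis.
- jar2_mid (a point): Tall sample jar 2: white plastic, grey cap, heavy steel foot, straight-sided, 62 mm across, 72 mm high, 0.14 to 0.28 kg. The point is its centre, half-way up; z is its own axis. Two or three of the three jars are there, each standing in a carousel compartment, about 104 mm from the axis.
- jar3_mid (a point): Tall sample jar 3: white plastic, grey cap, heavy steel foot, straight-sided, 62 mm across, 72 mm high, 0.14 to 0.28 kg. The point is its centre, half-way up; z is its own axis. Two or three of the three jars are there, each standing in a carousel compartment, about 104 mm from the axis.
- standard_mid (a point): The squat standard jar, same make and 62 mm across, but only 42 mm high, in another carousel compartment; the point is its centre, half-way up. It stays in its compartment.
- mat: Black rubber mat fixed on the bench: 240 mm along its x, 180 mm along its y, 3 mm thick; the origin is the centre of its underside.
- beaker: Bystander: glass beaker 70 mm across, 95 mm high, origin under its centre; to be left alone.
- flask: Bystander: amber conical flask 84 mm across, 125 mm high, origin under its centre; to be left alone.
- reagent: Bystander: white reagent bottle 64 mm across, 150 mm high, origin under its centre; to be left alone.
Things that resemble listed ones, but are neither listed nor needed, are in the scene too. What is shaped like the part that bears standard_mid but green or yellow is not meant. Leave any turquoise look-alike of the part that bears jar1_mid alone.

How it is judged:
On the way, in this order (a step that is already met when the one before it is completed fails the run):
1. the lock is slid to its released end stop before the carousel is turned (value of joint lock above 0.075 m and distance of rotor_rim from where it was at the start of the episode below 0.04 m), for 0.2 s.
2. all sample jars are out of the carousel and the standard is turned to the middle of the gap, with the lock still released (value of joint lock above 0.07 m and x of standard_mid in the frame of sampler_axis below -0.06 m and y of standard_mid in the frame of sampler_axis between -0.03 and 0.03 m and horizontal distance between each of jar1_mid, jar2_mid, jar3_mid and sampler_axis above 0.19 m), for 0.2 s.
3. the lock is slid back to its locked end stop (value of joint lock below 0.005 m), for 0.2 s.
At the end, for the whole second after the job is handed in: Every sample jar stands upright (0.15 rad) and at rest on the mat, its centre 12 mm or more inside the edges; the standard stands in its compartment, centre 60 mm or more in front of the axis and within 30 mm of the gap's middle; carousel still; lock within 5 mm of its locked stop (x of jar1_mid in the frame of mat between -0.108 and 0.108 m and y of jar1_mid in the frame of mat between -0.078 and 0.078 m and height (world z) of each of jar1_mid, jar2_mid, jar3_mid below 0.046 m and angle between each of jar1_mid, jar2_mid, jar3_mid, standard_mid's own z axis and vertical below 0.15 rad and x of jar2_mid in the frame of mat between -0.108 and 0.108 m and y of jar2_mid in the frame of mat between -0.078 and 0.078 m and x of jar3_mid in the frame of mat between -0.108 and 0.108 m and y of jar3_mid in the frame of mat between -0.078 and 0.078 m and x of standard_mid in the frame of sampler_axis below -0.06 m and y of standard_mid in the frame of sampler_axis between -0.03 and 0.03 m and value of joint lock below 0.005 m and height (world z) of standard_mid below 0.06 m and velocity of joint rotor between -0.05 and 0.05 rad/s and linear speed of each of jar1, jar2, jar3 below 0.02 m/s); the robot touches nothing.
It fails at once if the standard jar is lifted out or tipped over (height (world z) of standard_mid above 0.08 m or angle between standard_mid's own z axis and vertical above 0.6 rad).
It fails at once if a bystander is moved by more than 30 mm (distance of any of beaker, flask, reagent from where it was at the start of the episode above 0.03 m).
Of jar1, jar2, jar3 only 2 to 3 are there at a start; the rules pass over those that are not, and their reading is None.
At some moment in a run one of jar1, jar2, jar3 may be knocked a few centimetres aside while the robot is not near it.
It also fails if it takes over 210 s, if anything falls off the work surface, if the arm or the gripper's body presses on something with over 40 N, if the wrist force passes 120 N, or if a joint passes its speed limit or range.

ROBOT

A 7-joint arm with a two-finger parallel gripper is mounted at the origin on the work surface. World frame = base frame: x ahead of the robot, y to its left, z up, the work surface at z = 0. Lengths are in m, angles in rad, forces in N, time in s.
With the tool pointing down it reaches from about 0.4 to 0.9 m from the base axis. Payload 5.5 kg.
Tool frame: the origin (TCP) lies midway between the tips of the shut fingers; the grasp point (between the pads) lies 19 mm behind it; z points along the fingers, y is the line along which they close (so a half turn about z gives the same grasp; the last joint's range is limited). The gripper opens to 85 mm and grips with 20 to 120 N. Pads are 22 mm wide; open, the fingers measure 114 mm over their backs; the gripper's body (76 mm by 85 mm) begins 54 mm behind the grasp point. The pads swing forward as they close: fully open they stand 13 mm farther back than shut.
Start: joints at [1.414, 0.501, -0.427, 1.55, 0.221, 1.138, -0.21], TCP at [0.265, -0.594, 0.231] pointing down, gripper open.
Joint ranges: [-2.88, 2.88], [-0.31, 2.03], [-1.54, 1.56], [0.2, 2.42], [-1.41, 4.55], [0.19, 2.02], [-2.57, 2.57]. Speed limits (rad/s): [2.57, 2.57, 3.14, 3.14, 3.14, 3.14, 3.14].

INTERFACE

Orientations are given as [roll, pitch, yaw] about the fixed x, y, z axes, in that order (R = Rz(yaw) Ry(pitch) Rx(roll)).
In Python, from bench import robot gives the robot as it stands.
- The arm moves only by the tool move_arm, never from a script. Its argument "steps" is a list of rows, each a list of 3 entries, a list of its own where there are three numbers: the shift along the world's x, y, z in mm, then the turn about the world's z in rad, then the opening in per cent of the stroke, from 0 (shut) to 100 (fully open). In form: [[[x, y, z], spin, fingers], ...]. A call has 1 to 8 rows; each row shifts and turns the commanded pose from where the row before left it; what a row does not reach is not made up. A row lasts 1/12 s, in which the tool goes at most 41.7 mm and 7.16 degrees, less where a joint would pass 70% of its speed; a pose out of reach is approached as far as the arm can. A call with a gripper value outside its range is refused whole. The fingers move at their own pace and stop on an object; "force" is the grip in N (left out, the last holds). Time passes only in rows, so rows that do not move let the fingers close. It gives the time, the measured TCP pose, the force, the opening and the grip force at its end, in the units of the state.
- robot.state(): the state, without advancing time (a new reading comes with each control period).
- robot.capture(name): name is "scene" or "top"; returns a dict with "color" (384x512x3 uint8, blue, green, red), "range_z" (384x512 float32, m along the optical axis (not along the pixel's ray), 0 where there is no reading), "fx", "fy", "cx", "cy" (pixels), "view" (4x4, takes a point from world to camera coordinates). Camera axes: x right, y down, z forward; pixel columns grow to the right and rows downward; lengths in m; the calibration is good to about 2 mm. A picture is of the moment at which its call begins.
- robot.close_job(): hands the job in; it is judged then, once.
The state is a dict: "time_s": time; "joint_pos": joint angles; "joint_vel": joint speeds; "joint_efforts": joint torques, N m; "ee_pos": TCP position; "ee_rot": TCP orientation; "contact_force": force on the tool from outside, world axes, zero at the start; "moment": the same for the moment, N m; "finger_gap": finger opening in m; "gripper_force": force on a finger pad.
Only numpy, scipy, OpenCV 4.12 (cv2) and the standard library are available. Lean on these libraries where they do the work, as an engineer would, in place of code of your own. Each camera call takes 0.05 s, during which the arm holds its last target. There are 200 camera calls.

## Working session

There is one attempt and no reset: what is moved stays moved. The work goes in short steps, Python scripts to look and compute and a tool call to move; the robot and the scene stay as the last step left them, time stands still between calls to the robot, and variables do not carry over. Pictures are saved under pics/ and viewed, at most 14 in all, crops included, and the job is handed in when it is done.

Besides the shell and the picture viewer there is one more tool, called after "Call:" as name(argument=value, ...), one argument or row to a line, values as JSON. move_arm: Moves the arm, as the interface text tells. Its arguments: {"type":"object","properties":{"steps":{"type":"array"},"force":{"type":"number"}},"required":["steps"]}

```bash
mkdir -p pics; cat > h.py <<'E'
import numpy as np, cv2
from bench import robot
def cap(n,save=None):
    c=robot.capture(n)
    if save: cv2.imwrite('pics/'+save,c['color'])
    return c
def pts(c):
    z=c['range_z']; v,u=np.indices(z.shape)
    P=np.stack([(u-c['cx'])/c['fx']*z,(v-c['cy'])/c['fy']*z,z,np.ones_like(z)],-1)
    W=(P@np.linalg.inv(c['view']).T)[...,:3]; W[z==0]=np.nan
    return W
def ray(c,u,v,h):
    I=np.linalg.inv(c['view']); o=I[:3,3]; d=I[:3,:3]@np.array([(u-c['cx'])/c['fx'],(v-c['cy'])/c['fy'],1])
    return o+d*(h-o[2])/d[2]
def pix(c,p):
    q=c['view']@np.array([*p,1.]); return q[0]/q[2]*c['fx']+c['cx'],q[1]/q[2]*c['fy']+c['cy']
E
python3 - <<'E'
from h import *
a=cap('top');b=cap('scene')
for n,c in(('top',a),('scene',b)):
    cv2.imwrite(f'pics/{n}0.png',cv2.resize(c['color'],(800,600),interpolation=cv2.INTER_CUBIC))
    print(n,np.linalg.inv(c['view']).round(3).tolist(),c['fx'],c['cx'],c['cy'])
    np.savez(f'{n}0.npz',**c)
print(robot.state())
E
```

```text
top [[0.015, -0.994, 0.112, 0.392], [-1.0, -0.016, -0.009, 0.069], [0.011, -0.112, -0.994, 1.127], [0.0, 0.0, 0.0, 1.0]] 389.00467974350266 261.7693174476622 191.50719573095148
scene [[-0.135, 0.611, -0.78, 1.52], [0.991, 0.094, -0.098, 0.167], [0.014, -0.786, -0.618, 0.889], [0.0, 0.0, 0.0, 1.0]] 440.8185671100005 255.20055240543718 195.71094673935042
{'time_s': 0.1, 'joint_pos': array([ 1.41421695,  0.5017483 , -0.4267834 ,  1.55136447,  0.22081632,
        1.13829299, -0.21028118]), 'joint_vel': array([-0.00020371, -0.00212194, -0.00171911, -0.0020809 , -0.00024415,
        0.00029043,  0.000868  ]), 'joint_efforts': array([-1.05475599e-02, -5.70815635e+01, -5.83831564e+00, -2.81750965e+01,
        1.06722512e-02,  5.52683574e-03,  7.00302962e-05]), 'ee_pos': array([ 0.26460251, -0.59301352,  0.23035665]), 'ee_rot': array([-3.13983384e+00, -3.33212915e-05,  4.19836000e-01]), 'contact_force': array([-0.27692896,  0.13872677,  0.17151129]), 'moment': array([-0.01068984,  0.0144968 ,  0.00459303]), 'gripper_force': 0.0, 'finger_gap': 0.08560531063556316}
```

View pics/top0.png

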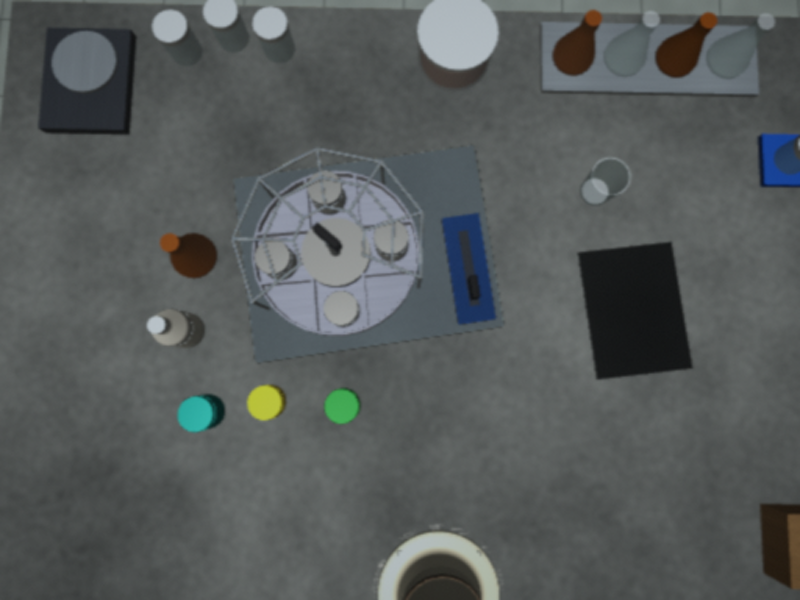

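View pics/scene0.png

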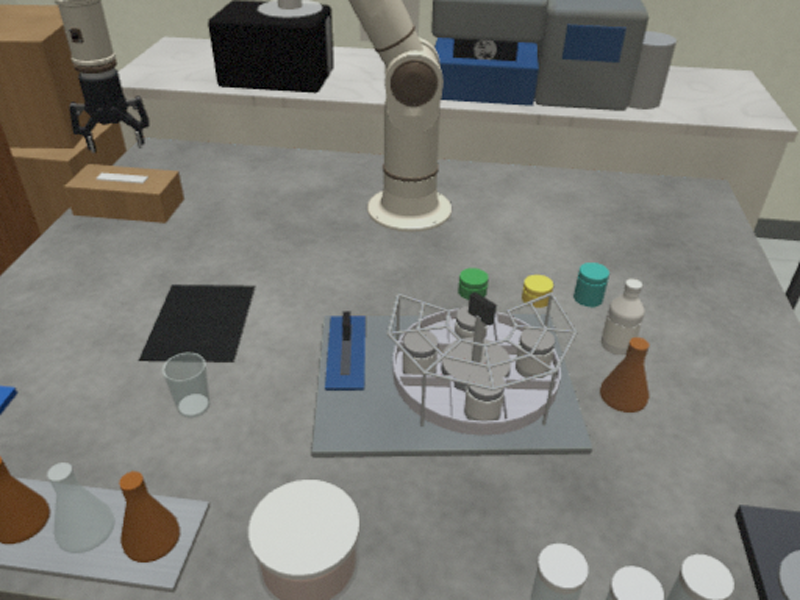

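The top view shows the carousel at (337,250) with jars at left (272,258), right (391,240), back (325,190) and front (340,308). The lock grip is at (473,288) and the mat at (635,310). Next I measure positions and heights.

```bash
python3 - <<'E'
from h import *
a=dict(np.load('top0.npz')); W=pts(a); hsv=cv2.cvtColor(a['color'],cv2.COLOR_BGR2HSV)
s=512/800
z=W[...,2]
def rect(m,h,nm):
    m=cv2.morphologyEx(m.astype(np.uint8),cv2.MORPH_OPEN,np.ones((3,3)))
    cs=max(cv2.findContours(m,0,2)[0],key=cv2.contourArea)
    p=np.array([ray(a,u,v,h)[:2] for u,v in cs[:,0]])*1000
    r=cv2.minAreaRect(p.astype(np.float32)); print(nm,r)
    return p
u,v=np.meshgrid(np.arange(512),np.arange(384))
H,S,V=[hsv[...,i].astype(int) for i in range(3)]
rect((H>100)&(H<130)&(S>120)&(abs(u-300)<50)&(v>120)&(v<220),.03,'console')
rect((V<50)&(u>360)&(u<450)&(v>140)&(v<260),.003,'mat')
rect((z>.012)&(z<.026)&(u>130)&(u<330)&(v>80)&(v<240)|((z>.02)&(u>130)&(u<330)&(v>110)&(v<225)&(abs(u-225)<60)),.018,'plate')
rect((V<45)&(abs(u-302)<14)&(v>165)&(v<200),.072,'grip')
m=(z>.135)&(abs(u-210)<20)&(abs(v-152)<18)&(V<60); rect(m,.19,'bar'); print('bar z',np.nanmedian(z[m]))
for n,(x,y) in dict(L=(272,256),R=(391,237),B=(325,186),F=(340,308)).items():
    x*=s;y*=s
    q=W[int(y)-4:int(y)+5,int(x)-4:int(x)+5].reshape(-1,3)
    print(n,np.nanmedian(q,0).round(3),np.nanpercentile(q[:,2],[10,90]))
# colour samples
for x,y in [(300,175),(473,290),(465,250),(325,235),(336,250)]: print(hsv[int(y*s),int(x*s)],z[int(y*s),int(x*s)])
c=a['color'][85:240,140:330]; cv2.imwrite('pics/crop0.png',cv2.resize(c,None,fx=4,fy=3.8,interpolation=cv2.INTER_CUBIC)[:600,:800])
E
```

```text
console ((576.4339599609375, -47.651588439941406), (198.5706329345703, 68.55065155029297), 9.406522750854492)
mat ((507.15057373046875, -361.09918212890625), (237.52035522460938, 177.33938598632812), 7.598990440368652)
plate ((606.5794067382812, 139.4208984375), (348.9793395996094, 458.34320068359375), 9.260870933532715)
grip ((535.03466796875, -51.269866943359375), (42.65686798095703, 16.168190002441406), 11.382343292236328)
bar ((594.1078491210938, 190.68426513671875), (52.80571746826172, 15.604987144470215), 45.76307678222656)
bar z 0.1900139935799155
L [0.579 0.293 0.102] [0.09937127 0.1435313 ]
R [0.615 0.092 0.103] [0.09974121 0.14262427]
B [0.7   0.208 0.103] [0.09994975 0.14244826]
F [0.494 0.181 0.072] [0.06942139 0.07450511]
[101  39  92] 0.017612710280345834
[100  25  31] 0.07166612886808665
[108  46  56] 0.02486509489250177
[110  20  39] 0.19047539318912143
[105  15  35] 0.1645305164834837
```

View pics/crop0.png

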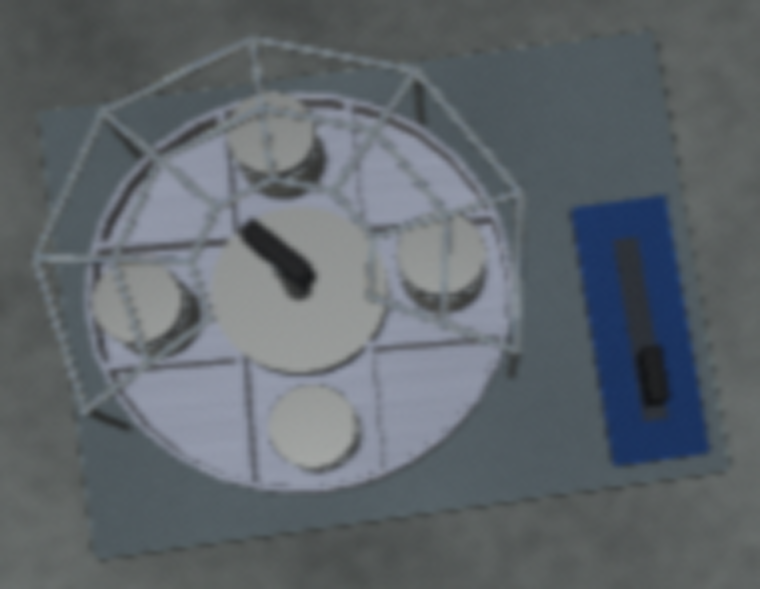

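Candidates for the standard jar: front white (340,308), green (342,406) and yellow (265,403). The front white one fits: it stands in a compartment and its top is at 72 mm (30 + 42). The tall jars are left, right and back, with tops at 102 mm; the turquoise jar (198,413) stays alone. The enlarged crop confirms this. I'll go to the lock grip first.

Call:
move_arm(
  steps=[
    [[18, 36, 0], -0.09, 100],
    [[18, 36, 0], -0.09, 70],
    [[18, 36, 0], -0.077, 60],
    [[18, 36, 0], 0, 60],
    [[18, 36, 0], 0, 60],
    [[18, 36, 0], 0, 60],
    [[18, 36, 0], 0, 60],
    [[18, 36, 0], 0, 60],
  ],
  force=40,
)

```text
time_s: 0.77
ee_pos: [0.4092, -0.3036, 0.2311]
ee_rot: [-3.142, 0.0, 0.163]
contact_force: [0.5, -0.1, -0.5]
finger_gap: 0.051
gripper_force: 0.0
```

Call:
move_arm(
  steps=[
    [[18, 36, 0], 0, 60],
    [[18, 36, 0], 0, 60],
    [[18, 36, 0], 0, 60],
    [[18, 36, 0], 0, 60],
    [[18, 36, 0], 0, 60],
    [[18, 36, 0], 0, 60],
    [[18, 36, 0], 0, 60],
    [[0, 0, 0], 0, 60],
  ],
)

```text
time_s: 1.43
ee_pos: [0.5377, -0.0432, 0.232]
ee_rot: [-3.137, -0.004, 0.175]
contact_force: [0.2, 1.6, 0.6]
finger_gap: 0.0514
gripper_force: 0.0
```

```bash
python3 - <<'E'
from h import *
a=dict(np.load('top0.npz')); W=pts(a);z=W[...,2]
v,u=np.indices(z.shape)
def top(m,n):
    p=W[m][:,:2]*1000; r=cv2.minAreaRect(p.astype(np.float32)); print(n,len(p),p.mean(0),r)
top((z>.183)&(z<.2)&(abs(u-212)<25)&(abs(v-155)<25),'bar')
top((z>.064)&(z<.08)&(abs(u-302)<18)&(abs(v-185)<25),'grip')
# jars tops: fit circle
for n,(x,y),h in (('L',(272,256),.102),('R',(391,237),.102),('B',(325,186),.102),('F',(340,308),.072)):
    m=(abs(z-h)<.006)&(np.hypot(u-x*.64,v-y*.64)<18); p=W[m][:,:2]*1000
    print(n,len(p),cv2.minEnclosingCircle(p.astype(np.float32)),p.mean(0))
s=robot.state();print(s['ee_pos'],s['ee_rot'],s['joint_pos'])
E
```

```text
bar 122 [597.72239841 193.28395268] ((598.6524658203125, 193.83074951171875), (50.81698226928711, 14.14700698852539), 50.796993255615234)
grip 76 [537.26145404 -53.6058676 ] ((537.2380981445312, -54.01905059814453), (38.51800537109375, 13.699499130249023), 9.127734184265137)
L 348 ((578.3185424804688, 296.0250549316406), 30.456119537353516) [577.47554113 294.8488677 ]
R 328 ((616.1959838867188, 93.6458740234375), 30.310829162597656) [614.50094125  93.76271314]
B 309 ((701.6558837890625, 210.85313415527344), 30.597755432128906) [699.70012097 209.57104699]
F 383 ((495.8659973144531, 180.02305603027344), 30.098846435546875) [495.43780802 179.74051551]
[ 0.53767312 -0.04315072  0.23198297] [-3.13665266 -0.00422621  0.17473903] [ 0.58382994  0.33715852 -0.66836816  1.82552713  0.23156615  1.05558096
 -1.56752101]
```

Call:
move_arm(
  steps=[
    [[0, 0, -30], 0, 60],
    [[0, 0, -30], 0, 60],
    [[0, 0, -20], 0, 60],
    [[0, 0, 0], 0, 60],
    [[0, 0, 0], 0, 60],
    [[0, 0, 0], 0, 60],
  ],
)

```text
time_s: 1.93
ee_pos: [0.5357, -0.0535, 0.1524]
ee_rot: [3.142, -0.001, 0.163]
contact_force: [-0.1, 0.1, 0.9]
finger_gap: 0.0512
gripper_force: 0.0
```

Call:
move_arm(
  steps=[
    [[1.5, 0, -30], 0, 60],
    [[0, 0, -30], 0, 60],
    [[0, 0, -25], 0, 60],
    [[0, 0, -25], 0, 60],
    [[0, 0, 0], 0, 60],
    [[0, 0, 0], 0, 0],
    [[0, 0, 0], 0, 0],
    [[0, 0, 0], 0, 0],
  ],
)

```text
time_s: 2.6
ee_pos: [0.5385, -0.0538, 0.0437]
ee_rot: [3.14, -0.004, 0.163]
contact_force: [2.0, -9.3, 8.2]
finger_gap: 0.0157
gripper_force: 7.5
```

Call:
move_arm(
  steps=[
    [[0, 0, 0], 0, 0],
    [[0, 0, 0], 0, 0],
    [[9, 1.5, 0], 0, 0],
    [[9, 1.5, 0], 0, 0],
    [[9, 1.5, 0], 0, 0],
    [[9, 1.5, 0], 0, 0],
    [[9, 1.5, 0], 0, 0],
    [[9, 1.5, 0], 0, 0],
  ],
)

```text
time_s: 3.27
ee_pos: [0.5926, -0.0459, 0.0439]
ee_rot: [3.139, -0.003, 0.162]
contact_force: [-1.3, -3.4, 7.8]
finger_gap: 0.0134
gripper_force: 42.0
```

Call:
move_arm(
  steps=[
    [[9, 1.5, 0], 0, 0],
    [[9, 1.5, 0], 0, 0],
    [[5, 0.8, 0], 0, 0],
    [[4, 0.6, 0], 0, 0],
    [[0, 0, 0], 0, 0],
    [[0, 0, 0], 0, 0],
    [[0, 0, 0], 0, 0],
    [[0, 0, 0], 0, 0],
  ],
)

```text
time_s: 3.93
ee_pos: [0.6176, -0.0418, 0.0439]
ee_rot: [3.139, -0.0, 0.162]
contact_force: [-5.9, -3.5, 13.0]
finger_gap: 0.0134
gripper_force: 42.8
```

Call:
move_arm(
  steps=[
    [[0, 0, 0], 0, 40],
    [[0, 0, 0], 0, 60],
    [[0, 0, 0], 0, 60],
    [[0, 0, 36], 0, 60],
    [[0, 0, 40], 0, 60],
    [[0, 0, 40], 0, 60],
    [[0, 0, 40], 0, 60],
    [[0, 0, 40], 0, 60],
  ],
)

```text
time_s: 4.6
ee_pos: [0.6171, -0.0395, 0.2392]
ee_rot: [-3.141, -0.0, 0.164]
contact_force: [1.3, 0.4, -0.1]
finger_gap: 0.0511
gripper_force: 0.0
```

Call:
move_arm(
  steps=[
    [[-3, 35, 0], 0.12, 60],
    [[-3, 35, 0], 0.12, 60],
    [[-3, 35, 0], 0.12, 60],
    [[-3, 35, 0], 0.12, 60],
    [[-3, 35, 0], 0.12, 60],
    [[-4, 35, 0], 0.12, 60],
    [[0, 25, 0], 0, 60],
    [[0, 0, 0], 0, 60],
  ],
)

```text
time_s: 5.27
ee_pos: [0.596, 0.2036, 0.238]
ee_rot: [-3.138, -0.004, 0.893]
contact_force: [-0.4, 1.0, 1.5]
finger_gap: 0.0511
gripper_force: 0.0
```

```bash
python3 - <<'E'
from h import *
a=cap('top'); W=pts(a);z=W[...,2]
v,u=np.indices(z.shape)
m=(z>.064)&(z<.08)&(abs(u-302)<18)&(abs(v-175)<45); p=W[m][:,:2]*1000; print(cv2.minAreaRect(p.astype(np.float32)))
s=robot.state();print(s['ee_pos'],s['ee_rot'],s['joint_pos'])
E
```

```text
((615.8458862304688, -41.12752914428711), (39.02553939819336, 14.216144561767578), 9.477659225463867)
[0.59695662 0.19990805 0.23767843] [-3.13958633e+00 -2.17010400e-03  8.89721735e-01] [ 0.21069737  0.5495248  -0.81464895  1.59027858  0.41969725  1.18478191
 -1.37140195]
```

Call:
move_arm(
  steps=[
    [[0, -2, -20], 0, 60],
    [[0, 0, -30], 0, 60],
    [[0, 0, -30], 0, 60],
    [[0, 0, 0], 0, 60],
    [[0, 0, 0], 0, 0],
    [[0, 0, 0], 0, 0],
    [[0, 0, 0], 0, 0],
    [[0, 0, 0], 0, 0],
  ],
)

```text
time_s: 5.98
ee_pos: [0.5997, 0.1934, 0.1597]
ee_rot: [3.14, -0.003, 0.883]
contact_force: [0.6, -0.3, 2.8]
finger_gap: 0.0137
gripper_force: 40.5
```

Call:
move_arm(
  steps=[
    [[0, 0, 0], 0, 0],
    [[0, 0, 0], 0.05, 0],
    [[0, 0, 0], 0.1, 0],
    [[0, 0, 0], 0.1, 0],
    [[0, 0, 0], 0.1, 0],
    [[0, 0, 0], 0.1, 0],
    [[0, 0, 0], 0.1, 0],
    [[0, 0, 0], 0.1, 0],
  ],
)

```text
time_s: 6.65
ee_pos: [0.5996, 0.1935, 0.1597]
ee_rot: [3.139, -0.001, 1.536]
contact_force: [-1.7, -1.0, 6.3]
finger_gap: 0.0134
gripper_force: 40.9
```

Turning works. I'll carry on to yaw ≈ 2.51 (rotor ≈ 90°), then let go.

Call:
move_arm(
  steps=[
    [[0, 0, 0], 0.1, 0],
    [[0, 0, 0], 0.1, 0],
    [[0, 0, 0], 0.1, 0],
    [[0, 0, 0], 0.1, 0],
    [[0, 0, 0], 0.1, 0],
    [[0, 0, 0], 0.1, 0],
    [[0, 0, 0], 0.1, 0],
    [[0, 0, 0], 0.1, 0],
  ],
)

```text
time_s: 7.32
ee_pos: [0.5994, 0.1934, 0.1597]
ee_rot: [3.139, 0.001, 2.336]
contact_force: [-1.6, -0.3, 7.9]
finger_gap: 0.0135
gripper_force: 41.0
```

Call:
move_arm(
  steps=[
    [[0, 0, 0], 0.1, 0],
    [[0, 0, 0], 0.05, 0],
    [[0, 0, 0], 0, 0],
    [[0, 0, 0], 0, 0],
    [[0, 0, 0], 0, 50],
    [[0, 0, 0], 0, 60],
    [[0, 0, 0], 0, 60],
    [[0, 0, 30], 0, 60],
  ],
)

```text
time_s: 7.98
ee_pos: [0.5958, 0.1902, 0.1822]
ee_rot: [-3.133, -0.004, 2.482]
contact_force: [-1.0, -0.5, -0.4]
finger_gap: 0.0513
gripper_force: 0.0
```

Call:
move_arm(
  steps=[
    [[0, 0, 30], 0, 60],
    [[0, 0, 30], 0, 80],
    [[0, -40, 0], 0.1, 80],
    [[0, -40, 0], 0.1, 100],
    [[0, -40, 0], 0.1, 100],
    [[0, -40, 0], 0.1, 100],
    [[0, -40, 0], 0.1, 100],
    [[0, 0, 0], 0, 100],
  ],
)

```text
time_s: 8.65
ee_pos: [0.5994, -0.0193, 0.2455]
ee_rot: [-3.136, -0.002, 2.974]
contact_force: [0.6, -1.3, -1.3]
finger_gap: 0.0855
gripper_force: 0.0
```

```bash
cat >> h.py <<'E'
AX=np.array([598.,193.5]); YS=0.161
def jars(c,save=None):
    W=pts(c);z=W[...,2]; v,u=np.indices(z.shape)
    R=np.hypot(W[...,0]*1000-AX[0],W[...,1]*1000-AX[1])
    out=[]
    for nm,h,reg in (('tall',.102,(R<160)&(R>65)),('squat',.072,(R<160)&(R>65)),('mat',.075,(abs(W[...,0]-.507)<.17)&(abs(W[...,1]+.361)<.14))):
        m=((abs(z-h)<.006)&reg).astype(np.uint8)
        m=cv2.morphologyEx(m,cv2.MORPH_CLOSE,np.ones((3,3)))
        n,l,st,ce=cv2.connectedComponentsWithStats(m)
        for i in range(1,n):
            if st[i,4]<60: continue
            s=(l==i)&(abs(z-h)<.006)
            p=W[s][:,:2]*1000; (q,r)=cv2.minEnclosingCircle(p.astype(np.float32))
            d=np.array(q)-AX; a=np.degrees(np.arctan2(d[1],d[0])-YS)
            print(nm,len(p),np.round(q,1),'r',round(r,1),'rad',round(float(np.hypot(*d)),1),'ang',round(a%360,1))
    m=(z>.183)&(z<.2)&(R<35)
    if m.sum()>40: print('bar',cv2.minAreaRect((W[m][:,:2]*1000).astype(np.float32)))
def st():
    s=robot.state();print(s['time_s'],s['ee_pos'].round(4),s['ee_rot'].round(3),s['joint_pos'].round(2),s['contact_force'].round(1))
E
python3 - <<'E'
from h import *
c=cap('top','t1.png'); jars(c); st()
E
```

```text
tall 307 [697.8 213.9] r 30.7 rad 101.9 ang 2.3
tall 344 [579.  297.3] r 30.4 rad 105.6 ang 91.1
tall 405 [496.5 171.9] r 30.3 rad 103.8 ang 182.8
squat 330 [614.2  90.9] r 30.6 rad 103.9 ang 269.8
bar ((597.8743286132812, 193.5878143310547), (14.763011932373047, 49.33210754394531), 54.20079040527344)
8.7 [ 0.599  -0.0144  0.246 ] [-3.140e+00 -2.000e-03  2.973e+00] [ 0.84  0.75 -1.33  1.65  0.75  1.35  0.8 ] [-0.2  0.1 -0.3]
```

View pics/t1.png

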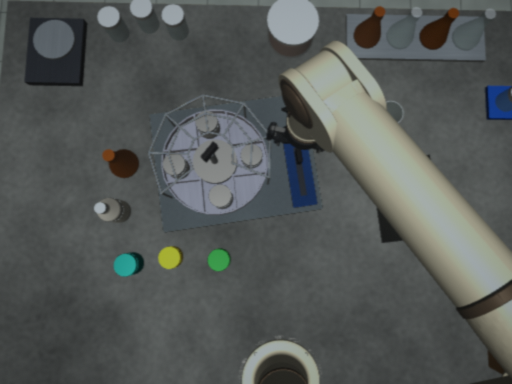

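The front compartment now holds a tall jar (220,195). The standard is at the right (250,155). I'll move over the front jar.

Call:
move_arm(
  steps=[
    [[-20, 36, 0], 0.08, 100],
    [[-20, 36, 0], 0.08, 100],
    [[-20, 36, 0], 0.08, 100],
    [[-20, 36, 0], 0.09, 100],
    [[-21.5, 34.5, 0], 0, 100],
    [[0, 0, 0], 0, 100],
    [[0, 0, 0], 0, 100],
    [[0, 0, 0], 0, 100],
  ],
)

```text
time_s: 9.37
ee_pos: [0.497, 0.1717, 0.2474]
ee_rot: [-3.141, 0.0, -2.97]
contact_force: [0.5, -0.4, -0.5]
finger_gap: 0.0852
gripper_force: 0.0
```

```bash
python3 - <<'E'
from h import *
st()
E
```

```text
9.3667 [0.497  0.1717 0.2474] [-3.141  0.    -2.97 ] [ 0.64  0.67 -1.45  1.83  0.7   1.3   0.75] [ 0.5 -0.4 -0.5]
```

Call:
move_arm(
  steps=[
    [[0, 0, -38], 0, 100],
    [[0, 0, -38], 0, 100],
    [[0, 0, -38], 0, 100],
    [[0, 0, -30], 0, 100],
    [[0, 0, -25], 0, 100],
    [[0, 0, -14], 0, 100],
    [[0, 0, 0], 0, 100],
    [[0, 0, 0], 0, 100],
  ],
)

```text
time_s: 10.03
ee_pos: [0.4974, 0.171, 0.0644]
ee_rot: [3.141, -0.001, -2.972]
contact_force: [0.2, 0.7, 0.4]
finger_gap: 0.0853
gripper_force: 0.0
```

Call:
move_arm(
  steps=[
    [[0, 0, 0], 0, 0],
    [[0, 0, 0], 0, 0],
    [[0, 0, 0], 0, 0],
    [[0, 0, 0], 0, 0],
    [[0, 0, 0], 0, 0],
    [[0, 0, 0], 0, 0],
  ],
  force=40,
)

```text
time_s: 10.53
ee_pos: [0.4983, 0.1717, 0.0663]
ee_rot: [-3.141, 0.003, -2.971]
contact_force: [-0.9, -0.4, 5.4]
finger_gap: 0.0605
gripper_force: 42.5
```

Call:
move_arm(
  steps=[
    [[0, 0, 15], 0, 0],
    [[0, 0, 25], 0, 0],
    [[0, 0, 30], 0, 0],
    [[0, 0, 35], 0, 0],
    [[0, 0, 35], 0, 0],
    [[0, 0, 30], 0, 0],
    [[0, 0, 0], 0, 0],
  ],
)

```text
time_s: 11.12
ee_pos: [0.4995, 0.1738, 0.241]
ee_rot: [3.14, 0.01, -2.97]
contact_force: [0.6, 1.8, -1.4]
finger_gap: 0.0605
gripper_force: 45.0
```

Call:
move_arm(
  steps=[
    [[6, -30, 0], 0, 0],
    [[6, -37, 0], 0, 0],
    [[6, -37, 0], 0, 0],
    [[6, -37, 0], 0, 0],
    [[6, -37, 0], 0, 0],
    [[6, -37, 0], 0, 0],
    [[6, -37, 0], 0, 0],
    [[6, -37, 0], 0, 0],
  ],
)

```text
time_s: 11.78
ee_pos: [0.5446, -0.12, 0.2343]
ee_rot: [-3.14, -0.0, -2.971]
contact_force: [1.6, -0.3, -2.5]
finger_gap: 0.0607
gripper_force: 44.9
```

Call:
move_arm(
  steps=[
    [[6, -37, 0], 0, 0],
    [[6, -37, 0], 0, 0],
    [[6, -37, 0], -0.03, 0],
    [[6, -37, 0], 0, 0],
    [[5, -37, 0], 0, 0],
    [[4, -37, 0], 0, 0],
    [[0, -12, 0], 0, 0],
    [[0, 0, 0], 0, 0],
  ],
)

```text
time_s: 12.45
ee_pos: [0.5765, -0.3578, 0.2331]
ee_rot: [-3.141, -0.001, -3.009]
contact_force: [-0.4, -0.4, -2.6]
finger_gap: 0.0604
gripper_force: 45.0
```

Call:
move_arm(
  steps=[
    [[0, 0, 0], 0, 0],
    [[0, 0, 0], 0, 0],
    [[0, 0, 0], 0, 0],
  ],
)

```text
time_s: 12.7
ee_pos: [0.5782, -0.3494, 0.2347]
ee_rot: [3.141, 0.0, -2.997]
contact_force: [0.2, -0.1, -2.8]
finger_gap: 0.0604
gripper_force: 45.0
```

```bash
python3 - <<'E'
from h import *
st(); c=cap('top'); jars(c)
c=cap('scene','s2.png')
E
```

```text
12.7 [ 0.5782 -0.3494  0.2347] [ 3.141  0.    -2.997] [ 1.25  0.92 -1.34  1.46  0.89  1.46  1.62] [ 0.2 -0.1 -2.8]
tall 310 [697.4 213.6] r 30.5 rad 101.4 ang 2.2
tall 345 [579.  296.7] r 30.2 rad 104.9 ang 91.2
squat 332 [614.6  91.3] r 30.5 rad 103.5 ang 270.0
bar ((598.3550415039062, 193.7628936767578), (14.546865463256836, 49.74557113647461), 51.81372833251953)
```

View pics/s2.png

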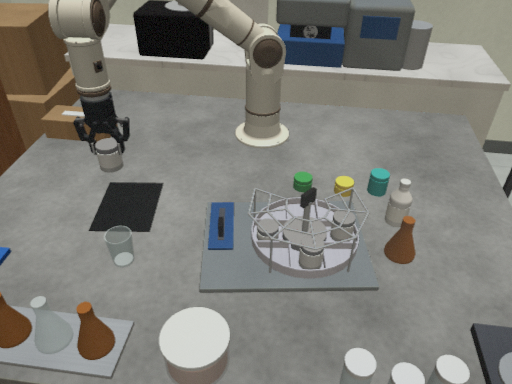

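The scene view shows the jar held upright at (109,155), above the mat (127,205). I'll lower it now.

Call:
move_arm(
  steps=[
    [[0, -2, -35], 0, 0],
    [[0, 0, -38], 0, 0],
    [[0, 0, -38], 0, 0],
    [[0, 0, -35], 0, 0],
    [[0, 0, -25], 0, 0],
    [[0, 0, -13], 0, 0],
    [[0, 0, -7], 0, 0],
    [[0, 0, -3], 0, 0],
  ],
)

```text
time_s: 13.47
ee_pos: [0.5783, -0.3531, 0.0402]
ee_rot: [3.141, 0.0, -3.0]
contact_force: [-0.4, 0.5, -1.7]
finger_gap: 0.0605
gripper_force: 45.0
```

Call:
move_arm(
  steps=[
    [[0, 0, 0], 0, 0],
    [[0, 0, -1], 0, 0],
    [[0, 0, 0], 0, 90],
    [[0, 0, 0], 0, 90],
    [[0, 0, 0], 0, 90],
    [[0, 0, 0], 0, 90],
    [[0, 0, 20], 0, 90],
    [[0, 0, 35], 0, 90],
  ],
)

```text
time_s: 14.13
ee_pos: [0.5754, -0.353, 0.0919]
ee_rot: [3.138, -0.006, -3.0]
contact_force: [-0.3, -0.9, 0.4]
finger_gap: 0.0767
gripper_force: 0.0
```

Call:
move_arm(
  steps=[
    [[0, 0, 40], 0, 90],
    [[0, 0, 40], 0, 90],
    [[0, 0, 40], 0, 90],
    [[0, 0, 30], 0, 60],
    [[0, 37, 0], 0, 60],
    [[0, 37, 0], 0, 60],
    [[0, 37, 0], 0, 60],
    [[0, 37, 0], 0, 60],
  ],
)

```text
time_s: 14.8
ee_pos: [0.5778, -0.2039, 0.2463]
ee_rot: [-3.141, 0.001, -3.001]
contact_force: [1.2, 0.3, 0.5]
finger_gap: 0.051
gripper_force: 0.0
```

```bash
python3 - <<'E'
from h import *
st(); c=cap('top'); jars(c)
E
```

```text
14.8 [ 0.5778 -0.2039  0.2463] [-3.141e+00  1.000e-03 -3.001e+00] [ 1.16  0.82 -1.39  1.62  0.82  1.41  1.38] [1.2 0.3 0.5]
tall 307 [697.7 214.2] r 30.5 rad 101.9 ang 2.5
tall 345 [578.8 297. ] r 30.4 rad 105.2 ang 91.3
squat 330 [613.9  91.8] r 30.3 rad 102.9 ang 269.7
mat 379 [ 577.2 -352. ] r 30.7 rad 545.9 ang 258.6
bar ((598.5107421875, 193.74208068847656), (14.891066551208496, 49.819820404052734), 52.84912109375)
```

Call:
move_arm(
  steps=[
    [[2, 36, 0], -0.1, 60],
    [[2, 37, 0], -0.1, 60],
    [[2, 37, 0], -0.1, 60],
    [[2, 37, 0], -0.1, 60],
    [[2, 37, 0], -0.1, 60],
    [[2, 37, 0], -0.1, 60],
    [[2, 37, 0], -0.1, 60],
    [[2, 37, 0], -0.09, 60],
  ],
)

```text
time_s: 15.52
ee_pos: [0.5938, 0.0915, 0.246]
ee_rot: [3.141, 0.001, 2.489]
contact_force: [1.1, 0.0, 0.5]
finger_gap: 0.0514
gripper_force: 0.0
```

Call:
move_arm(
  steps=[
    [[2, 37, 0], 0, 60],
    [[2, 36, 0], 0, 60],
    [[0, 30, 0], 0, 60],
    [[0, 0, 0], 0, 60],
    [[0, 0, 0], 0, 60],
    [[0, 0, 0], 0, 60],
  ],
)

```text
time_s: 16.02
ee_pos: [0.598, 0.1923, 0.2452]
ee_rot: [3.142, 0.001, 2.494]
contact_force: [0.1, 0.1, -0.2]
finger_gap: 0.0513
gripper_force: 0.0
```

Call:
move_arm(
  steps=[
    [[0, 1, -27], 0, 60],
    [[0, 0, -30], 0, 60],
    [[0, 0, -30], 0, 60],
    [[0, 0, 0], 0, 60],
    [[0, 0, 0], 0, 0],
    [[0, 0, 0], 0, 0],
    [[0, 0, 0], 0, 0],
    [[0, 0, 0], 0, 0],
  ],
)

```text
time_s: 16.68
ee_pos: [0.5993, 0.1935, 0.1599]
ee_rot: [3.139, 0.002, 2.492]
contact_force: [-0.5, -1.9, 4.9]
finger_gap: 0.0134
gripper_force: 40.6
```

Call:
move_arm(
  steps=[
    [[0, 0, 0], 0, 0],
    [[0, 0, 0], 0.05, 0],
    [[0, 0, 0], 0.1, 0],
    [[0, 0, 0], 0.1, 0],
    [[0, 0, 0], 0.1, 0],
    [[0, 0, 0], 0.1, 0],
    [[0, 0, 0], 0.1, 0],
    [[0, 0, 0], 0.1, 0],
  ],
)

```text
time_s: 17.35
ee_pos: [0.5992, 0.1933, 0.1599]
ee_rot: [-3.142, 0.003, -3.137]
contact_force: [-1.6, -2.6, 7.5]
finger_gap: 0.0133
gripper_force: 41.1
```

Call:
move_arm(
  steps=[
    [[0, 0, 0], 0.1, 0],
    [[0, 0, 0], 0.1, 0],
    [[0, 0, 0], 0.1, 0],
    [[0, 0, 0], 0.1, 0],
    [[0, 0, 0], 0.1, 0],
    [[0, 0, 0], 0.1, 0],
    [[0, 0, 0], 0.1, 0],
    [[0, 0, 0], 0.1, 0],
  ],
)

```text
time_s: 18.02
ee_pos: [0.5993, 0.193, 0.1599]
ee_rot: [-3.139, 0.002, -2.337]
contact_force: [-0.8, -3.3, 8.2]
finger_gap: 0.0132
gripper_force: 41.2
```

Call:
move_arm(
  steps=[
    [[0, 0, 0], 0.07, 0],
    [[0, 0, 0], 0.05, 0],
    [[0, 0, 0], 0, 0],
    [[0, 0, 0], 0, 0],
    [[0, 0, 0], 0, 50],
    [[0, 0, 0], 0, 60],
    [[0, 0, 0], 0, 60],
    [[0, 0, 30], 0, 60],
  ],
)

```text
time_s: 18.68
ee_pos: [0.5958, 0.191, 0.1822]
ee_rot: [3.138, -0.008, -2.22]
contact_force: [-0.1, -1.0, -0.7]
finger_gap: 0.0509
gripper_force: 0.0
```

Call:
move_arm(
  steps=[
    [[0, 0, 30], 0, 60],
    [[0, 0, 30], 0, 80],
    [[0, -40, 0], -0.1, 80],
    [[0, -40, 0], -0.1, 100],
    [[0, -40, 0], -0.1, 100],
    [[0, -40, 0], -0.1, 100],
    [[0, -40, 0], -0.1, 100],
    [[0, 0, 0], 0, 100],
  ],
)

```text
time_s: 19.35
ee_pos: [0.5991, -0.0178, 0.2461]
ee_rot: [-3.137, -0.004, -2.739]
contact_force: [1.1, -1.4, -0.5]
finger_gap: 0.0853
gripper_force: 0.0
```

```bash
python3 - <<'E'
from h import *
st(); c=cap('top'); jars(c)
E
```

```text
19.35 [ 0.5991 -0.0178  0.2461] [-3.137 -0.004 -2.739] [ 0.87  0.82 -1.42  1.65  0.83  1.41  1.32] [ 1.1 -1.4 -0.5]
tall 359 [577.8 292.8] r 30.7 rad 101.3 ang 92.3
tall 409 [495.2 173.9] r 30.5 rad 104.7 ang 181.6
squat 294 [700.6 210.5] r 30.4 rad 104.0 ang 0.2
bar ((598.1714477539062, 193.5643768310547), (49.39793395996094, 13.88974380493164), 52.83369445800781)
```

Call:
move_arm(
  steps=[
    [[-20, 36, 0], -0.08, 100],
    [[-20, 36, 0], -0.08, 100],
    [[-21, 36, 0], -0.08, 100],
    [[-21, 36, 0], 0, 100],
    [[-21.5, 36, 0], 0, 100],
    [[0, 0, 0], 0, 100],
    [[0, 0, 0], 0, 100],
    [[0, 0, 0], 0, 100],
  ],
)

```text
time_s: 20.07
ee_pos: [0.4944, 0.1739, 0.2475]
ee_rot: [-3.141, 0.0, -2.958]
contact_force: [-0.4, -0.2, -0.0]
finger_gap: 0.0855
gripper_force: 0.0
```

Call:
move_arm(
  steps=[
    [[0, 0, -38], 0, 100],
    [[0, 0, -38], 0, 100],
    [[0, 0, -38], 0, 100],
    [[0, 0, -20], 0, 100],
    [[0, 0, 0], 0, 100],
    [[0, 0, 0], 0, 100],
  ],
)

```text
time_s: 20.57
ee_pos: [0.4946, 0.1724, 0.1127]
ee_rot: [3.141, -0.002, -2.962]
contact_force: [-0.6, 1.2, 0.8]
finger_gap: 0.0852
gripper_force: 0.0
```

Well aligned. I'll descend the last 48 mm, grip, lift and carry to the mat centre slot (507,-361).

Call:
move_arm(
  steps=[
    [[0.5, 1, -20], 0, 100],
    [[0, 0, -18], 0, 100],
    [[0, 0, -10], 0, 100],
    [[0, 0, 0], 0, 100],
    [[0, 0, 0], 0, 0],
    [[0, 0, 0], 0, 0],
    [[0, 0, 0], 0, 0],
    [[0, 0, 0], 0, 0],
  ],
)

```text
time_s: 21.23
ee_pos: [0.4962, 0.1747, 0.0672]
ee_rot: [3.141, 0.002, -2.961]
contact_force: [-1.1, -1.0, 5.0]
finger_gap: 0.0608
gripper_force: 42.7
```

Call:
move_arm(
  steps=[
    [[0, 0, 0], 0, 0],
    [[0, 0, 15], 0, 0],
    [[0, 0, 25], 0, 0],
    [[0, 0, 30], 0, 0],
    [[0, 0, 35], 0, 0],
    [[0, 0, 35], 0, 0],
    [[0, 0, 30], 0, 0],
    [[0, 0, 0], 0, 0],
  ],
)

```text
time_s: 21.9
ee_pos: [0.4976, 0.1767, 0.2419]
ee_rot: [3.14, 0.009, -2.96]
contact_force: [0.6, 0.6, -1.5]
finger_gap: 0.0605
gripper_force: 44.6
```

Call:
move_arm(
  steps=[
    [[1, -30, 0], 0, 0],
    [[1, -37, 0], 0, 0],
    [[1, -37, 0], 0, 0],
    [[1, -37, 0], 0, 0],
    [[1, -37, 0], 0, 0],
    [[1, -37, 0], 0, 0],
    [[1, -37, 0], 0, 0],
    [[1, -37, 0], 0, 0],
  ],
)

```text
time_s: 22.57
ee_pos: [0.5026, -0.1169, 0.2354]
ee_rot: [-3.141, -0.0, -2.96]
contact_force: [1.2, 0.0, -1.3]
finger_gap: 0.0607
gripper_force: 44.5
```

Call:
move_arm(
  steps=[
    [[1, -37, 0], 0, 0],
    [[1, -37, 0], 0, 0],
    [[1, -37, 0], -0.03, 0],
    [[1, -37, 0], 0, 0],
    [[0, -37, 0], 0, 0],
    [[0, -37, 0], 0, 0],
    [[0, -24, 0], 0, 0],
    [[0, 0, 0], 0, 0],
  ],
)

```text
time_s: 23.23
ee_pos: [0.5053, -0.3687, 0.2341]
ee_rot: [-3.14, -0.001, -3.001]
contact_force: [-1.0, -1.0, -1.9]
finger_gap: 0.0602
gripper_force: 44.6
```

Call:
move_arm(
  steps=[
    [[0, 0, 0], 0, 0],
    [[0, 0, 0], 0, 0],
    [[0, 0, 0], 0, 0],
  ],
)

```text
time_s: 23.48
ee_pos: [0.5074, -0.3592, 0.2356]
ee_rot: [3.141, 0.0, -2.988]
contact_force: [-0.4, -0.0, -1.5]
finger_gap: 0.0604
gripper_force: 44.6
```

```bash
python3 - <<'E'
from h import *
st(); c=cap('top'); jars(c)
c=cap('scene','s3.png')
E
```

```text
23.4833 [ 0.5074 -0.3592  0.2356] [ 3.141  0.    -2.988] [ 1.41  0.85 -1.38  1.61  0.84  1.41  1.67] [-0.4 -0.  -1.5]
tall 355 [577.4 293.1] r 30.6 rad 101.7 ang 92.5
squat 293 [699.8 210.1] r 30.2 rad 103.2 ang 0.0
mat 383 [ 578.3 -351.8] r 31.7 rad 545.7 ang 258.7
bar ((598.4395141601562, 193.73724365234375), (49.975746154785156, 14.151124000549316), 51.70188903808594)
```

View pics/s3.png

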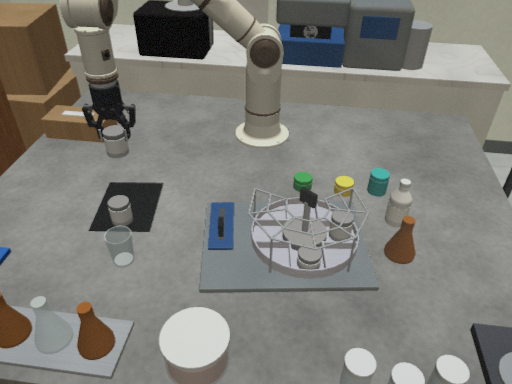

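Jar one stands on the mat at (120,210) and jar two is held at (115,140). I'll lower jar two and then return to the bar.

Call:
move_arm(
  steps=[
    [[0, -2, -35], 0, 0],
    [[0, 0, -38], 0, 0],
    [[0, 0, -38], 0, 0],
    [[0, 0, -35], 0, 0],
    [[0, 0, -25], 0, 0],
    [[0, 0, -13], 0, 0],
    [[0, 0, -7], 0, 0],
    [[0, 0, -3], 0, 0],
  ],
)

```text
time_s: 24.25
ee_pos: [0.5075, -0.3623, 0.0412]
ee_rot: [3.141, 0.0, -2.99]
contact_force: [0.5, -0.1, -1.4]
finger_gap: 0.0606
gripper_force: 44.6
```

Call:
move_arm(
  steps=[
    [[0, 0, 0], 0, 0],
    [[0, 0, -1], 0, 0],
    [[0, 0, 0], 0, 90],
    [[0, 0, 0], 0, 90],
    [[0, 0, 0], 0, 90],
    [[0, 0, 0], 0, 90],
    [[0, 0, 20], 0, 90],
    [[0, 0, 35], 0, 90],
  ],
)

```text
time_s: 24.92
ee_pos: [0.5045, -0.3622, 0.0924]
ee_rot: [3.137, -0.005, -2.99]
contact_force: [-0.3, -1.0, 0.3]
finger_gap: 0.0768
gripper_force: 0.0
```

Call:
move_arm(
  steps=[
    [[0, 0, 40], 0, 90],
    [[0, 0, 40], 0, 90],
    [[0, 0, 40], 0, 90],
    [[0, 0, 30], 0, 60],
    [[0, 37, 0], 0, 60],
    [[0, 37, 0], 0, 60],
    [[0, 37, 0], 0, 60],
    [[0, 37, 0], 0, 60],
  ],
)

```text
time_s: 25.58
ee_pos: [0.5068, -0.2135, 0.2457]
ee_rot: [-3.141, 0.0, -2.991]
contact_force: [1.5, 0.7, 0.3]
finger_gap: 0.0514
gripper_force: 0.0
```

```bash
python3 - <<'E'
from h import *
st(); c=cap('top'); jars(c)
E
```

```text
25.5833 [ 0.5068 -0.2135  0.2457] [-3.141  0.    -2.991] [ 1.33  0.73 -1.44  1.77  0.75  1.34  1.44] [1.5 0.7 0.3]
tall 355 [577.4 293.3] r 30.1 rad 101.9 ang 92.4
squat 290 [700.6 210.3] r 30.5 rad 104.0 ang 0.1
mat 181 [ 504.1 -362.9] r 30.2 rad 564.3 ang 251.2
bar ((598.3997192382812, 193.74151611328125), (49.51518630981445, 14.061617851257324), 52.514068603515625)
```

Call:
move_arm(
  steps=[
    [[4.5, 20.4, 0], -0.118, 60],
    [[4.5, 20.4, 0], -0.118, 60],
    [[4.5, 20.4, 0], -0.118, 60],
    [[4.5, 20.4, 0], -0.118, 60],
    [[4.5, 20.4, 0], -0.118, 60],
    [[4.5, 20.4, 0], -0.118, 60],
    [[4.5, 20.4, 0], -0.118, 60],
    [[4.5, 20.4, 0], -0.118, 60],
  ],
)

```text
time_s: 26.3
ee_pos: [0.5432, -0.0507, 0.2457]
ee_rot: [3.142, 0.001, 2.343]
contact_force: [0.1, -0.1, -0.4]
finger_gap: 0.0512
gripper_force: 0.0
```

Call:
move_arm(
  steps=[
    [[4.5, 20.4, 0], -0.118, 60],
    [[4.5, 20.4, 0], -0.118, 60],
    [[4.5, 20.4, 0], -0.118, 60],
    [[4.5, 20.4, 0], -0.118, 60],
    [[4.5, 20.4, 0], -0.118, 60],
    [[4.5, 20.4, 0], -0.118, 60],
    [[4.5, 20.4, 0], -0.118, 60],
    [[4.5, 20.4, 0], -0.118, 60],
  ],
)

```text
time_s: 26.97
ee_pos: [0.5792, 0.1127, 0.2456]
ee_rot: [3.141, 0.0, 1.4]
contact_force: [0.5, 0.5, -0.6]
finger_gap: 0.0516
gripper_force: 0.0
```

Call:
move_arm(
  steps=[
    [[4.5, 20.4, 0], -0.118, 60],
    [[4.5, 20.4, 0], -0.118, 60],
    [[4.5, 20.4, 0], -0.118, 60],
    [[4.5, 20.4, 0], -0.118, 60],
    [[0, 0, 0], 0, 60],
    [[0, 0, 0], 0, 60],
    [[0, 0, 0], 0, 60],
  ],
)

```text
time_s: 27.55
ee_pos: [0.597, 0.1925, 0.2452]
ee_rot: [3.141, 0.001, 0.935]
contact_force: [-0.0, -0.8, -0.6]
finger_gap: 0.0512
gripper_force: 0.0
```

```bash
python3 - <<'E'
from h import *
st(); c=cap('top'); jars(c)
E
```

```text
27.55 [0.597  0.1925 0.2452] [3.141e+00 1.000e-03 9.350e-01] [ 0.23  0.54 -0.82  1.59  0.42  1.2  -1.31] [-0.  -0.8 -0.6]
tall 285 [577.4 292.8] r 30.0 rad 101.4 ang 92.5
mat 382 [ 577.1 -351.8] r 30.8 rad 545.7 ang 258.6
mat 385 [ 506.5 -361.9] r 30.7 rad 562.9 ang 251.4
```

Call:
move_arm(
  steps=[
    [[1, 1, -27], -0.01, 60],
    [[0, 0, -30], 0, 60],
    [[0, 0, -30], 0, 60],
    [[0, 0, 0], 0, 60],
    [[0, 0, 0], 0, 0],
    [[0, 0, 0], 0, 0],
    [[0, 0, 0], 0, 0],
    [[0, 0, 0], 0, 0],
  ],
)

```text
time_s: 28.27
ee_pos: [0.6001, 0.194, 0.1608]
ee_rot: [3.138, -0.003, 0.922]
contact_force: [1.6, -0.8, 4.3]
finger_gap: 0.0133
gripper_force: 42.1
```

Call:
move_arm(
  steps=[
    [[0, 0, 0], 0, 0],
    [[0, 0, 0], 0.05, 0],
    [[0, 0, 0], 0.1, 0],
    [[0, 0, 0], 0.1, 0],
    [[0, 0, 0], 0.1, 0],
    [[0, 0, 0], 0.1, 0],
    [[0, 0, 0], 0.1, 0],
    [[0, 0, 0], 0.1, 0],
  ],
)

```text
time_s: 28.93
ee_pos: [0.5996, 0.1942, 0.1608]
ee_rot: [3.138, -0.0, 1.576]
contact_force: [-0.5, -2.4, 7.5]
finger_gap: 0.0132
gripper_force: 42.9
```

Call:
move_arm(
  steps=[
    [[0, 0, 0], 0.1, 0],
    [[0, 0, 0], 0.1, 0],
    [[0, 0, 0], 0.1, 0],
    [[0, 0, 0], 0.1, 0],
    [[0, 0, 0], 0.1, 0],
    [[0, 0, 0], 0.1, 0],
    [[0, 0, 0], 0.1, 0],
    [[0, 0, 0], 0.1, 0],
  ],
)

```text
time_s: 29.6
ee_pos: [0.5989, 0.1939, 0.1608]
ee_rot: [3.141, 0.002, 2.376]
contact_force: [-1.8, -3.6, 10.1]
finger_gap: 0.0137
gripper_force: 43.3
```

Call:
move_arm(
  steps=[
    [[0, 0, 0], 0.08, 0],
    [[0, 0, 0], 0.05, 0],
    [[0, 0, 0], 0, 0],
    [[0, 0, 0], 0, 0],
    [[0, 0, 0], 0, 50],
    [[0, 0, 0], 0, 60],
    [[0, 0, 0], 0, 60],
    [[0, 0, 30], 0, 60],
  ],
)

```text
time_s: 30.27
ee_pos: [0.5952, 0.1918, 0.1832]
ee_rot: [-3.134, -0.005, 2.503]
contact_force: [0.5, -0.9, -0.3]
finger_gap: 0.0512
gripper_force: 0.0
```

Call:
move_arm(
  steps=[
    [[0, 0, 30], 0, 60],
    [[0, 0, 30], 0, 80],
    [[0, -40, 0], 0.1, 80],
    [[0, -40, 0], 0.1, 100],
    [[0, -40, 0], 0.1, 100],
    [[0, -40, 0], 0.1, 100],
    [[0, -40, 0], 0.1, 100],
    [[0, 0, 0], 0, 100],
  ],
)

```text
time_s: 30.93
ee_pos: [0.599, -0.0177, 0.2465]
ee_rot: [-3.137, -0.002, 2.994]
contact_force: [-0.6, -1.5, -1.1]
finger_gap: 0.0858
gripper_force: 0.0
```

```bash
python3 - <<'E'
from h import *
st(); c=cap('top'); jars(c)
E
```

```text
30.9333 [ 0.599  -0.0177  0.2465] [-3.137e+00 -2.000e-03  2.994e+00] [ 0.84  0.75 -1.33  1.65  0.75  1.35  0.82] [-0.6 -1.5 -1.1]
tall 409 [499.5 171.5] r 30.3 rad 101.0 ang 183.4
squat 342 [580.4 295.5] r 30.4 rad 103.5 ang 90.5
bar ((598.16796875, 193.49864196777344), (14.916130065917969, 50.04701232910156), 55.16423416137695)
```

Call:
move_arm(
  steps=[
    [[-19, 36, 0], 0.08, 100],
    [[-20, 36, 0], 0.08, 100],
    [[-20, 36, 0], 0.08, 100],
    [[-20, 36, 0], 0.07, 100],
    [[-20, 34, 0], 0, 100],
    [[0, 0, 0], 0, 100],
    [[0, 0, 0], 0, 100],
    [[0, 0, 0], 0, 100],
  ],
)

```text
time_s: 31.65
ee_pos: [0.499, 0.1727, 0.2484]
ee_rot: [-3.141, 0.0, -2.969]
contact_force: [0.6, -1.0, -0.1]
finger_gap: 0.0853
gripper_force: 0.0
```

Call:
move_arm(
  steps=[
    [[0, 0, -38], 0, 100],
    [[0, 0, -38], 0, 100],
    [[0, 0, -38], 0, 100],
    [[0, 0, -20], 0, 100],
    [[0, 0, 0], 0, 100],
    [[0, 0, 0], 0, 100],
  ],
)

```text
time_s: 32.15
ee_pos: [0.4991, 0.1712, 0.1136]
ee_rot: [3.141, -0.002, -2.972]
contact_force: [0.1, 0.3, 0.9]
finger_gap: 0.0851
gripper_force: 0.0
```

Call:
move_arm(
  steps=[
    [[0, 0, -20], 0, 100],
    [[0, 0, -18], 0, 100],
    [[0, 0, -11], 0, 100],
    [[0, 0, 0], 0, 100],
    [[0, 0, 0], 0, 0],
    [[0, 0, 0], 0, 0],
    [[0, 0, 0], 0, 0],
    [[0, 0, 0], 0, 0],
  ],
)

```text
time_s: 32.82
ee_pos: [0.5002, 0.1726, 0.0672]
ee_rot: [3.142, 0.002, -2.971]
contact_force: [-2.3, -0.6, 5.8]
finger_gap: 0.0606
gripper_force: 42.8
```

Call:
move_arm(
  steps=[
    [[0, 0, 0], 0, 0],
    [[0, 0, 15], 0, 0],
    [[0, 0, 25], 0, 0],
    [[0, 0, 30], 0, 0],
    [[0, 0, 35], 0, 0],
    [[0, 0, 35], 0, 0],
    [[0, 0, 30], 0, 0],
    [[0, 0, 0], 0, 0],
  ],
)

```text
time_s: 33.48
ee_pos: [0.5013, 0.1748, 0.2424]
ee_rot: [3.14, 0.009, -2.969]
contact_force: [1.0, 1.5, -1.6]
finger_gap: 0.0605
gripper_force: 45.2
```

Call:
move_arm(
  steps=[
    [[-4, -30, 0], 0, 0],
    [[-4, -37, 0], 0, 0],
    [[-4, -37, 0], 0, 0],
    [[-4, -37, 0], 0, 0],
    [[-4, -37, 0], 0, 0],
    [[-4, -37, 0], 0, 0],
    [[-4, -37, 0], 0, 0],
    [[-4, -37, 0], 0, 0],
  ],
)

```text
time_s: 34.15
ee_pos: [0.4661, -0.1186, 0.2358]
ee_rot: [-3.14, -0.0, -2.97]
contact_force: [0.3, 0.5, -2.6]
finger_gap: 0.0604
gripper_force: 45.1
```

Call:
move_arm(
  steps=[
    [[-4, -37, 0], 0, 0],
    [[-4, -37, 0], 0, 0],
    [[-4, -37, 0], -0.03, 0],
    [[-4, -37, 0], 0, 0],
    [[-4, -37, 0], 0, 0],
    [[-4, -37, 0], 0, 0],
    [[-4, -32, 0], 0, 0],
    [[-4, 0, 0], 0, 0],
  ],
)

```text
time_s: 34.82
ee_pos: [0.4328, -0.3792, 0.2347]
ee_rot: [-3.14, -0.001, -3.011]
contact_force: [-0.7, -0.8, -2.8]
finger_gap: 0.0602
gripper_force: 45.2
```

Call:
move_arm(
  steps=[
    [[0, 0, 0], 0, 0],
    [[0, 0, 0], 0, 0],
    [[0, 0, 0], 0, 0],
  ],
)

```text
time_s: 35.07
ee_pos: [0.4355, -0.3692, 0.2357]
ee_rot: [3.141, 0.0, -2.998]
contact_force: [-0.2, 0.5, -1.9]
finger_gap: 0.0605
gripper_force: 45.2
```

```bash
python3 - <<'E'
from h import *
st(); c=cap('top'); jars(c)
c=cap('scene','s4.png')
E
```

```text
35.0667 [ 0.4355 -0.3692  0.2357] [ 3.141  0.    -2.998] [ 1.59  0.78 -1.42  1.73  0.79  1.35  1.73] [-0.2  0.5 -1.9]
squat 340 [580.6 295.6] r 30.1 rad 103.5 ang 90.4
mat 382 [ 577.1 -352.1] r 30.7 rad 546.0 ang 258.6
mat 394 [ 506.9 -361.8] r 30.4 rad 562.7 ang 251.5
bar ((598.4810180664062, 193.82679748535156), (14.709095001220703, 49.66886520385742), 54.068485260009766)
```

View pics/s4.png

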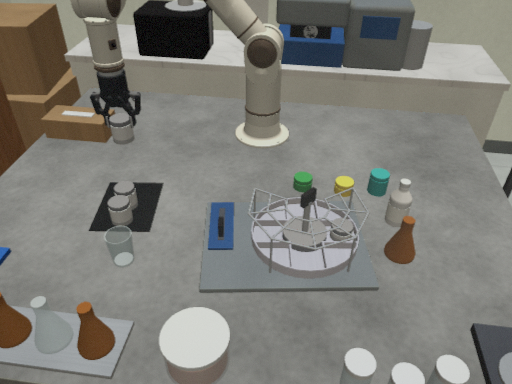

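Jars one and two stand on the mat at (121,210) and (126,195). Jar three is held at (121,128). I'll place it.

Call:
move_arm(
  steps=[
    [[0, -1, -35], 0, 0],
    [[0, 0, -38], 0, 0],
    [[0, 0, -38], 0, 0],
    [[0, 0, -35], 0, 0],
    [[0, 0, -25], 0, 0],
    [[0, 0, -13], 0, 0],
    [[0, 0, -7], 0, 0],
    [[0, 0, -3], 0, 0],
  ],
)

```text
time_s: 35.83
ee_pos: [0.4357, -0.3713, 0.0412]
ee_rot: [3.141, 0.0, -2.999]
contact_force: [0.3, 0.7, -2.2]
finger_gap: 0.0608
gripper_force: 45.2
```

Call:
move_arm(
  steps=[
    [[0, 0, 0], 0, 0],
    [[0, 0, -1], 0, 0],
    [[0, 0, 0], 0, 90],
    [[0, 0, 0], 0, 90],
    [[0, 0, 0], 0, 90],
    [[0, 0, 0], 0, 90],
    [[0, 0, 20], 0, 90],
    [[0, 0, 35], 0, 90],
  ],
)

```text
time_s: 36.5
ee_pos: [0.4327, -0.3709, 0.0929]
ee_rot: [3.137, -0.004, -3.0]
contact_force: [0.6, -1.1, -0.4]
finger_gap: 0.0765
gripper_force: 0.0
```

Call:
move_arm(
  steps=[
    [[0, 0, 40], 0, 90],
    [[0, 0, 40], 0, 90],
    [[0, 0, 40], 0, 90],
    [[0, 0, 30], 0, 60],
    [[10, 35, 0], 0, 60],
    [[10, 35, 0], 0, 60],
    [[10, 35, 0], 0, 60],
    [[10, 35, 0], 0, 60],
  ],
)

```text
time_s: 37.17
ee_pos: [0.4752, -0.2306, 0.2458]
ee_rot: [-3.141, 0.0, -3.001]
contact_force: [0.7, 0.1, 0.1]
finger_gap: 0.0513
gripper_force: 0.0
```

```bash
python3 - <<'E'
from h import *
st(); c=cap('top'); jars(c)
E
```

```text
37.1667 [ 0.4752 -0.2306  0.2458] [-3.141  0.    -3.001] [ 1.42  0.68 -1.44  1.82  0.7   1.29  1.5 ] [0.7 0.1 0.1]
squat 338 [581.  295.4] r 30.3 rad 103.3 ang 90.2
mat 267 [ 578.  -351.8] r 30.8 rad 545.6 ang 258.7
mat 368 [ 432.2 -371.1] r 31.8 rad 588.5 ang 244.4
bar ((598.3884887695312, 193.9682159423828), (14.561279296875, 49.043453216552734), 53.31775665283203)
```

Call:
move_arm(
  steps=[
    [[10, 35, 0], -0.1, 60],
    [[10, 35, 0], -0.1, 60],
    [[10, 35, 0], -0.1, 60],
    [[10, 35, 0], -0.1, 60],
    [[10, 35, 0], -0.1, 60],
    [[10, 35, 0], -0.1, 60],
    [[10, 35, 0], -0.1, 60],
    [[10, 35, 0], -0.07, 60],
  ],
)

```text
time_s: 37.88
ee_pos: [0.5554, 0.0497, 0.2458]
ee_rot: [-3.141, 0.001, 2.508]
contact_force: [1.2, -0.9, 0.4]
finger_gap: 0.0509
gripper_force: 0.0
```

Call:
move_arm(
  steps=[
    [[10, 35, 0], 0, 60],
    [[10, 35, 0], 0, 60],
    [[10, 35, 0], 0, 60],
    [[12, 39, 0], 0, 60],
    [[0, 0, 0], 0, 60],
    [[0, 0, 0], 0, 60],
    [[0, 0, 0], 0, 60],
    [[0, 0, 0], 0, 60],
  ],
)

```text
time_s: 38.55
ee_pos: [0.5973, 0.1901, 0.245]
ee_rot: [-3.14, 0.001, 2.511]
contact_force: [0.1, 0.1, -0.0]
finger_gap: 0.0512
gripper_force: 0.0
```

Call:
move_arm(
  steps=[
    [[1, 3, -27], 0, 60],
    [[0, 0, -30], 0, 60],
    [[0, 0, -30], 0, 60],
    [[0, 0, 0], 0, 60],
    [[0, 0, 0], 0, 0],
    [[0, 0, 0], 0, 0],
    [[0, 0, 0], 0, 0],
    [[0, 0, 0], 0, 0],
  ],
)

```text
time_s: 39.22
ee_pos: [0.5987, 0.1939, 0.1608]
ee_rot: [-3.141, 0.002, 2.511]
contact_force: [-4.1, -4.3, 5.0]
finger_gap: 0.0133
gripper_force: 41.0
```

Call:
move_arm(
  steps=[
    [[0, 0, 0], 0, 0],
    [[0, 0, 0], 0.05, 0],
    [[0, 0, 0], 0.1, 0],
    [[0, 0, 0], 0.1, 0],
    [[0, 0, 0], 0.1, 0],
    [[0, 0, 0], 0.1, 0],
    [[0, 0, 0], 0.1, 0],
    [[0, 0, 0], 0.1, 0],
  ],
)

```text
time_s: 39.88
ee_pos: [0.5984, 0.1933, 0.1608]
ee_rot: [-3.138, 0.001, -3.118]
contact_force: [-5.4, -5.1, 6.7]
finger_gap: 0.0132
gripper_force: 41.6
```

Call:
move_arm(
  steps=[
    [[0, 0, 0], 0.1, 0],
    [[0, 0, 0], 0.1, 0],
    [[0, 0, 0], 0.1, 0],
    [[0, 0, 0], 0.1, 0],
    [[0, 0, 0], 0.1, 0],
    [[0, 0, 0], 0.1, 0],
    [[0, 0, 0], 0.1, 0],
    [[0, 0, 0], 0.1, 0],
  ],
)

```text
time_s: 40.55
ee_pos: [0.5988, 0.1924, 0.1608]
ee_rot: [-3.138, -0.003, -2.319]
contact_force: [-4.7, -7.6, 7.5]
finger_gap: 0.0134
gripper_force: 41.6
```

Call:
move_arm(
  steps=[
    [[0, 0, 0], 0.07, 0],
    [[0, 0, 0], 0.05, 0],
    [[0, 0, 0], 0, 0],
    [[0, 0, 0], 0, 0],
    [[0, 0, 0], 0, 50],
    [[0, 0, 0], 0, 60],
    [[0, 0, 0], 0, 60],
    [[0, 0, 30], 0, 60],
  ],
)

```text
time_s: 41.22
ee_pos: [0.5962, 0.1931, 0.1839]
ee_rot: [3.138, -0.007, -2.2]
contact_force: [-0.2, -1.0, -1.7]
finger_gap: 0.0513
gripper_force: 0.0
```

Call:
move_arm(
  steps=[
    [[0, 0, 30], 0, 60],
    [[0, 0, 30], 0, 60],
    [[3, -39, 0], -0.1, 60],
    [[3, -39, 0], -0.1, 60],
    [[3, -39, 0], -0.1, 60],
    [[3, -39, 0], -0.1, 60],
    [[3, -39, 0], -0.1, 60],
    [[3, -39, 0], -0.1, 60],
  ],
)

```text
time_s: 41.88
ee_pos: [0.6163, -0.0405, 0.2489]
ee_rot: [-3.141, 0.001, -2.805]
contact_force: [1.3, 0.4, -0.1]
finger_gap: 0.0514
gripper_force: 0.0
```

Call:
move_arm(
  steps=[
    [[0, 0, 0], -0.1, 60],
    [[0, 0, 0], -0.07, 60],
    [[0, 0, 0], 0, 60],
    [[0, 0, 0], 0, 60],
    [[0, 0, 0], 0, 60],
  ],
)

```text
time_s: 42.3
ee_pos: [0.6162, -0.0379, 0.2487]
ee_rot: [-3.142, 0.001, -2.967]
contact_force: [-0.2, 0.7, -0.4]
finger_gap: 0.0511
gripper_force: 0.0
```

```bash
python3 - <<'E'
from h import *
st(); c=cap('top','t5.png'); jars(c)
W=pts(c);z=W[...,2]; v,u=np.indices(z.shape)
m=(z>.064)&(z<.08)&(abs(u-302)<18)&(abs(v-175)<45); p=W[m][:,:2]*1000; print('grip',m.sum(), cv2.minAreaRect(p.astype(np.float32)) if m.sum() else 0)
E
```

```text
42.3 [ 0.6162 -0.0379  0.2487] [-3.142e+00  1.000e-03 -2.967e+00] [ 0.84  0.76 -1.3   1.6   0.75  1.36  1.2 ] [-0.2  0.7 -0.4]
squat 387 [496.3 174.9] r 30.1 rad 103.4 ang 181.2
bar ((598.1141357421875, 193.2395782470703), (49.77901840209961, 14.224898338317871), 53.56736373901367)
grip 76 ((615.8321533203125, -41.52117919921875), (38.73072814941406, 14.588142395019531), 7.187583923339844)
```

View pics/t5.png

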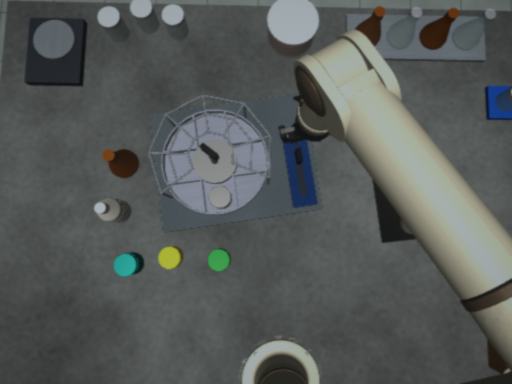

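The standard is at the front (220,197), centred to about 2 mm, and the lock grip is still released. The arm hides the mat from above, so I'll check the jars from the scene camera before locking.

```bash
python3 - <<'E'
from h import *
c=cap('scene'); jars(c)
E
```

```text
squat 138 [498.4 171.4] r 31.9 rad 102.1 ang 183.3
mat 662 [ 508.2 -360.6] r 101.7 rad 561.3 ang 251.6
bar ((598.8896484375, 191.9956817626953), (51.76216506958008, 15.984185218811035), 55.09732437133789)
```

Call:
move_arm(
  steps=[
    [[0, -3, -38], 0, 60],
    [[0, 0, -38], 0, 60],
    [[0, 0, -38], 0, 60],
    [[0, 0, -35], 0, 60],
    [[0, 0, -30], 0, 60],
    [[0, 0, -24], 0, 60],
    [[0, 0, 0], 0, 60],
    [[0, 0, 0], 0, 60],
  ],
)

```text
time_s: 43.07
ee_pos: [0.6153, -0.041, 0.0445]
ee_rot: [3.14, -0.002, -2.969]
contact_force: [1.0, -0.1, 0.5]
finger_gap: 0.051
gripper_force: 0.0
```

The jars stand in a line as placed. I'll close on the grip and slide it back.

Call:
move_arm(
  steps=[
    [[0, 0, 0], 0, 0],
    [[0, 0, 0], 0, 0],
    [[0, 0, 0], 0, 0],
    [[0, 0, 0], 0, 0],
    [[0, 0, 0], 0, 0],
    [[-9, -1.5, 0], 0, 0],
    [[-9, -1.5, 0], 0, 0],
    [[-9, -1.5, 0], 0, 0],
  ],
)

```text
time_s: 43.73
ee_pos: [0.5907, -0.0463, 0.0474]
ee_rot: [-3.141, 0.005, -2.971]
contact_force: [1.4, -0.1, 7.4]
finger_gap: 0.013
gripper_force: 41.2
```

Call:
move_arm(
  steps=[
    [[-9, -1.5, 0], 0, 0],
    [[-9, -1.5, 0], 0, 0],
    [[-9, -1.5, 0], 0, 0],
    [[-9, -1.5, 0], 0, 0],
    [[-9, -1.5, 0], 0, 0],
    [[-5, -0.7, 0], 0, 0],
    [[-4, -0.6, 0], 0, 0],
    [[0, 0, 0], 0, 0],
  ],
)

```text
time_s: 44.4
ee_pos: [0.5384, -0.0549, 0.0474]
ee_rot: [-3.141, 0.008, -2.971]
contact_force: [7.1, 1.3, 2.0]
finger_gap: 0.0132
gripper_force: 40.5
```

Call:
move_arm(
  steps=[
    [[0, 0, 0], 0, 0],
    [[0, 0, 0], 0, 0],
    [[0, 0, 0], 0, 0],
    [[0, 0, 0], 0, 0],
  ],
)

```text
time_s: 44.73
ee_pos: [0.5384, -0.0549, 0.0474]
ee_rot: [-3.141, 0.007, -2.971]
contact_force: [6.6, 0.5, 4.1]
finger_gap: 0.0133
gripper_force: 40.7
```

Call:
move_arm(
  steps=[
    [[0, 0, 0], 0, 40],
    [[0, 0, 0], 0, 60],
    [[0, 0, 0], 0, 60],
    [[0, 0, 36], 0, 60],
    [[0, 0, 40], 0, 60],
    [[0, 0, 40], 0, 60],
    [[0, 0, 40], 0, 60],
    [[0, 0, 40], 0, 60],
  ],
)

```text
time_s: 45.4
ee_pos: [0.5339, -0.0551, 0.2426]
ee_rot: [3.142, -0.002, -2.97]
contact_force: [0.3, -0.5, 1.0]
finger_gap: 0.0509
gripper_force: 0.0
```

Call:
move_arm(
  steps=[
    [[-20, 30, 0], 0, 60],
    [[-20, 30, 0], 0, 60],
    [[-20, 30, 0], 0, 60],
    [[-20, 30, 0], 0, 60],
    [[0, 0, 0], 0, 60],
    [[0, 0, 0], 0, 60],
    [[0, 0, 0], 0, 60],
    [[0, 0, 0], 0, 60],
  ],
)

```text
time_s: 46.07
ee_pos: [0.4554, 0.0637, 0.241]
ee_rot: [-3.141, -0.001, -2.972]
contact_force: [0.0, -0.1, -0.2]
finger_gap: 0.051
gripper_force: 0.0
```

```bash
python3 - <<'E'
from h import *
st(); c=cap('top','t6.png'); jars(c)
W=pts(c);z=W[...,2]; v,u=np.indices(z.shape)
m=(z>.064)&(z<.08)&(abs(u-302)<18)&(abs(v-175)<45); p=W[m][:,:2]*1000; print('grip',m.sum(), cv2.minAreaRect(p.astype(np.float32)) if m.sum() else 0)
cv2.imwrite('pics/s6.png',cap('scene')['color'])
E
```

```text
46.0667 [0.4554 0.0637 0.241 ] [-3.141e+00 -1.000e-03 -2.972e+00] [ 0.98  0.51 -1.48  1.98  0.56  1.18  1.02] [ 0.  -0.1 -0.2]
squat 209 [496.2 175.9] r 30.1 rad 103.3 ang 180.6
mat 382 [ 577.3 -352.2] r 30.4 rad 546.0 ang 258.6
mat 394 [ 506.8 -361.7] r 30.6 rad 562.6 ang 251.4
mat 400 [ 454.4 -411.1] r 30.7 rad 621.4 ang 247.4
bar ((598.1116333007812, 193.34619140625), (49.855262756347656, 14.008691787719727), 53.701961517333984)
grip 7 ((552.109375, -55.97724151611328), (9.844064712524414, 4.269125938415527), 26.248760223388672)
```

View pics/s6.png

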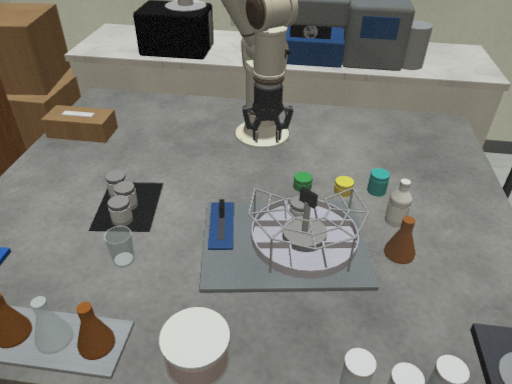

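The third jar was knocked to (454,-411). In the mat frame that is about (-59,-43) mm, upright and within limits. I'll back the arm off and recheck everything at rest.

Call:
move_arm(
  steps=[
    [[-10, 30, 0], 0, 60],
    [[-10, 30, 0], 0, 60],
    [[-10, 30, 0], 0, 60],
    [[0, 0, 0], 0, 60],
    [[0, 0, 0], 0, 60],
    [[0, 0, 0], 0, 60],
    [[0, 0, 0], 0, 60],
    [[0, 0, 0], 0, 60],
  ],
)

```text
time_s: 46.83
ee_pos: [0.4257, 0.1535, 0.241]
ee_rot: [3.141, -0.001, -2.973]
contact_force: [0.2, 1.0, 0.2]
finger_gap: 0.0512
gripper_force: 0.0
```

```bash
python3 - <<'E'
from h import *
st(); c=cap('top'); jars(c)
for n in('top','scene'):
    c=cap(n); W=pts(c);z=W[...,2]
    m=(abs(z-.072)<.006)&(abs(W[...,0]-.577)<.09)&(abs(W[...,1]+.048)<.03); p=W[m][:,:2]*1000; print(n,'grip',m.sum(), cv2.minAreaRect(p.astype(np.float32)))
    for q in((.4544,-.4111),(.5068,-.3617),(.5773,-.3522)):
        m=(np.hypot(W[...,0]-q[0],W[...,1]-q[1])<.027)&(z>.05); A=np.c_[W[m][:,:2],np.ones(m.sum())]
        print(np.median(W[m][:,2]).round(4),np.linalg.lstsq(A,W[m][:,2],rcond=None)[0][:2].round(3))
E
```

```text
46.8333 [0.4257 0.1535 0.241 ] [ 3.141e+00 -1.000e-03 -2.973e+00] [ 0.79  0.47 -1.47  1.99  0.51  1.15  0.85] [0.2 1.  0.2]
mat 379 [ 576.8 -352. ] r 30.4 rad 545.9 ang 258.6
mat 388 [ 507.1 -362.1] r 31.0 rad 563.0 ang 251.5
mat 399 [ 455.3 -410.8] r 30.9 rad 620.9 ang 247.5
bar ((598.3071899414062, 193.54148864746094), (50.380592346191406, 13.828483581542969), 54.22685623168945)
top grip 77 ((537.2431640625, -53.830875396728516), (39.56339645385742, 14.067689895629883), 9.190685272216797)
0.075 [-0.012  0.009]
0.0751 [-0.006 -0.012]
0.0753 [ 0.005 -0.001]
scene grip 47 ((539.6141967773438, -55.28885269165039), (38.49257278442383, 13.356199264526367), 6.932410717010498)
0.0764 [-0.031 -0.038]
0.076 [-0.044 -0.053]
0.0763 [-0.078 -0.059]
```

The lock grip is back at (537.2,-53.8), exactly where it started. All three jars are upright on the mat, so I'm handing the job in.

```bash
python3 -c "
from bench import robot
print(robot.close_job())"
```

```text
the job is handed in; nothing more can be done
None
```

I handed the job in at about 47 s: all three sample jars stand upright on the mat, the standard is at the middle of the gap, and the lock is back at its locked end. One jar was knocked a few centimetres but stayed well inside the mat; the judge's result was not shown.

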